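Spot-check the cake with the thermometer gun

ROBOT

A 7-joint arm with a two-finger parallel gripper is mounted at the origin on the work surface. World frame = base frame: x ahead of the robot, y to its left, z up, the work surface at z = 0. Lengths are in m, angles in rad, forces in N, time in s.
With the tool pointing down it reaches from about 0.4 to 0.85 m from the base axis. Payload 10.4 kg.
Tool frame: the origin (TCP) lies midway between the tips of the shut fingers; the grasp point (between the pads) lies r.grip_point_offset behind it (r.grip_point_offset is the distance from the TCP to the grasp point, in m); z points along the fingers, y is the line along which they close (so a half turn about z gives the same grasp; the last joint's range is limited). The gripper opens to 87 mm and grips with 3 to 60 N. Pads are 19 mm wide; open, the fingers measure 117 mm over their backs; the gripper's body (75 mm by 190 mm) begins 51 mm behind the grasp point.
Start: joints at [-1.18, 0.332, -0.065, 1.46, 0.022, 1.35, -0.088], TCP at [0.251, 0.572, 0.223] pointing down, gripper open.
Joint ranges: [-2.6, 2.6], [-0.5, 2.12], [-1.47, 1.34], [0.16, 2.42], [-1.27, 4.41], [0.06, 2.06], [-2.6, 2.6]. Speed limits (rad/s): [2.22, 2.22, 2.79, 2.79, 3.14, 3.14, 3.14].

INTERFACE

Orientations are given as a unit quaternion [x, y, z, w].
In Python, from bench import r gives the robot as it stands.
- The arm moves only by the tool play_rows, never from a script. Its arguments are lists of equal length, an entry for each row: "claw": the closure, from 0 (fully open) to 1 (shut); "delta_pos": the shift along the tool's x, y, z scaled (see below), a list of three; "delta_rot": the turn, a rotation vector about the tool's x, y, z scaled (see below), a list of three. A call has 1 to 8 rows; each row shifts and turns the commanded pose from where the row before left it, along the tool's axes as they then stand; what a row does not reach is not made up. The controller multiplies each number of a shift by 200 mm and each number of a turn by pi rad. A row lasts 1/10 s, in which the tool goes at most 50 mm and 8.59 degrees, less where a joint would pass 70% of its speed; a pose out of reach is approached as far as the arm can. A call with a number of a shift or a turn outside -1 to 1 is refused whole. A call with a gripper value outside its range is refused whole. The fingers move at their own pace and stop on an object; "squeeze" is the grip in N (left out, the last holds). Time passes only in rows, so rows that do not move let the fingers close. It gives the time, the measured TCP pose, the force, the opening and the grip force at its end, in the units of the state.
- r.read_state(): the state, without advancing time (a new reading comes with each control period).
- r.camera(name): name is "scene" or "side" or "wrist"; returns a dict with "pixels" (384x512x3 uint8, red, green, blue), "camera_matrix" (3x3 intrinsics, pixels), "cam_to_world" (4x4, takes a point from camera to world coordinates); the wrist camera has in their place "hand_eye" (4x4, takes a point from camera to tool coordinates, whose origin is the TCP and whose axes are the flange's). Camera axes: x right, y up, looking along -z (the intrinsics and any distortion apply to the point x, -y, -z); pixel columns grow to the right and rows downward; lengths in m; the calibration is good to about 2 mm. A picture is of the moment at which its call begins: read the wrist's pose just before it. There is no depth.
- r.close_job(): hands the job in; it is judged then, once.
The state is a dict: "time": time; "joint_positions": joint angles; "joint_vel": joint speeds; "joint_torque": joint torques, N m; "ee_pos": TCP position; "eef_rot": TCP orientation; "ft_force": force on the tool from outside, world axes, zero at the start; "torque": the same for the moment, N m; "width": finger opening in m; "grip_force": force on a finger pad.
Only numpy, scipy, OpenCV 4.12 (cv2) and the standard library are available. Lean on these libraries where they do the work, as an engineer would, in place of code of your own. Each camera call takes 0.05 s, during which the arm holds its last target. There are 200 camera calls.

TASK

Check the temperature of the iced cake before it is served: swing the red-paddled hasp off the tongue of the carrier's lid, open the lid by its knob until it stands nearly upright, then squeeze the thermometer gun's red trigger well in against its grip between the two fingers, hold it for about half a second and let it spring back. Leave the carrier standing open with the hasp off, and do not knock or shift the siphon, the bowl, the jar or the mug.

Things in the scene. Friction and masses are not known exactly. Their poses are not given: they have to be found in the camera images.
- carrier: Fixed blue plastic cake carrier, an open box 170 (x) x 240 (y) x 110 mm high with a grey lid; a brown iced cake is inside. Origin: centre of its underside on the table; its front, with the hasp, faces its own -x; z up.
- lid (a joint): Angle of the grey lid (10 mm thick, its top 120 mm above the table when shut): 0 shut, grows as it opens upward, stop at 1.6. Hinged along the carrier's rear (+x) top edge, axis along the carrier's y. A stiff hinge: it stays where it is left. A steel tongue 22 mm wide sticks out 21 mm from the middle of its front edge; the hasp holds it down. Open means past 1.1.
- lid_hinge (a point): Middle of the lid's hinge axis, 110 mm above the table.
- lid_knob (a point): Centre of the black round knob head on the lid: 28 mm across, 18 mm tall, on a thinner neck, 25 to 43 mm above the lid's top. It stands 45 mm behind the lid's front edge, 125 mm in front of the hinge. Turns with the lid.
- hasp (a joint): Angle of the hasp: 0 upright over the lid's tongue, grows as it swings off, away from the carrier and down towards the carrier's -x; stop at 2.4, hanging. It turns easily and falls by itself once well over. Off means past 0.9.
- hasp_hinge (a point): Middle of the hasp's hinge axis (along the carrier's y), 13 mm in front of the carrier's front wall, 75 mm above the table.
- hasp_paddle (a point): Centre of the red paddle on top of the hasp: a plate 38 mm wide (y), 38 mm tall, 5 mm thick, 69 mm above the hasp's hinge, leaning outward 0.2 rad. It stands from 125 to 163 mm above the table while the hasp is on, with about 40 mm between it and the knob. Below it the bail of 6 mm wire, 44 mm wide, goes down to the hinge.
- stand: Fixed stand (base plate 120 x 120 x 12 mm, round post 22 mm) on the carrier's +y side, with a yellow infrared thermometer gun strapped to it on its side, barrel pointing down at the cake. Origin: on the table, under the middle of the gun's housing. The housing is 130 mm long, 50 x 42 mm, its middle 225 mm above the table; the grip sticks out towards -x.
- gun_grip: Black fixed grip. Origin: squeeze point, midway between trigger front (y = -28 mm) and grip back (y = +28 mm), about 230 mm above the table. x: along the grip to the housing, which begins at +50 mm (grip end at -55); y: from trigger through grip, the line to squeeze along; z: square to the gun's side, up but leaning 35 degrees from vertical, the side to come from. Grip 34 mm thick (z).
- trigger (a joint): Angle of the red trigger: 0 released, grows as it is squeezed towards the grip, stop at 0.5. Spring return, 4 N to start, about 9 N at the stop, measured 45 mm from its hinge. Well in means past 0.28.
- trigger_front (a point): Middle of the red trigger's front face, 45 mm from its hinge, where a finger presses. Moves with the trigger, which is 58 mm long, 10 mm deep, 20 mm thick; 18 mm of free gap to the grip behind it.
- siphon: Loose white cream siphon with a blue band, 68 mm across, 220 mm tall, upright. Origin: centre of its underside. Bystander.
- bowl: Loose steel bowl, 100 mm across, 45 mm high. Origin: centre of its underside. Bystander.
- jar: Loose amber jar with a green cap, 64 mm across, 94 mm tall. Origin: centre of its underside. Bystander.
- mug: Loose white mug, 76 mm across, 90 mm tall, with a handle. Origin: centre of its underside. Bystander.

How it is judged:
By the outcome, as a careful person would: the job done as asked, in the order asked, and still so for the second after the job is handed in, with the robot touching nothing.
It also fails if it takes over 51 s, if anything falls off the work surface, if the arm or the gripper's body presses on something with over 40 N, if the wrist force passes 120 N, or if a joint passes its speed limit or range.

## Working session

There is one attempt and no reset: what is moved stays moved. The work goes in short steps, Python scripts to look and compute and a tool call to move; the robot and the scene stay as the last step left them, time stands still between calls to the robot, and variables do not carry over. Pictures are saved under pics/ and viewed, at most 10 in all, crops included, and the job is handed in when it is done.

Besides the shell and the picture viewer there is one more tool, called after "Request:" as a command line: name --argument value ..., lists and objects as JSON in quotes. play_rows: Moves the arm, as the interface text tells. Shifts and turns lie within -1 to 1; 1 stands for 200 mm of shift or pi rad of turn. Its arguments: {"type":"object","properties":{"claw":{"type":"array"},"delta_pos":{"type":"array"},"delta_rot":{"type":"array"},"squeeze":{"type":"number"}},"required":["claw","delta_pos","delta_rot"]}

```bash
ls; mkdir -p pics
python3 - <<'E'
from bench import r
import cv2,numpy as np
print(r.read_state(), r.grip_point_offset)
np.set_printoptions(precision=4,suppress=True)
for n in ("scene","side"):
    c=r.camera(n); cv2.imwrite(f"pics/{n}0.png",c["pixels"][:,:,::-1]); print(n,c["camera_matrix"],c["cam_to_world"],[k for k in c])
    np.savez(f"{n}0.npz",**{k:c[k] for k in("pixels","camera_matrix","cam_to_world")})
E
```

```text
pics
{'time': 0.0, 'joint_positions': array([-1.17958248,  0.33285516, -0.06468308,  1.46097052,  0.02160767,
        1.34990899, -0.08849174]), 'joint_vel': array([ 5.85161243e-04,  1.36217763e-03, -1.50375170e-03,  1.08932207e-03,
       -5.13122777e-04, -1.32453697e-04,  5.39001477e-05]), 'joint_torque': array([ 1.01404999e-04, -6.23239017e+01,  2.48180033e-02, -3.89910793e+01,
       -6.13106531e-02,  3.96322820e-02,  7.36893162e-05]), 'ee_pos': array([0.25117102, 0.57186844, 0.2217504 ]), 'eef_rot': array([ 2.05426113e-01,  9.78672360e-01, -7.15054895e-04, -1.08143721e-04]), 'ft_force': array([-0.58458375, -0.47537583,  0.78657124]), 'torque': array([ 0.02791753, -0.08681764,  0.03105588]), 'grip_force': 0.0, 'width': 0.0873043334398469} 0.0187
scene [[491.6723   0.     255.0665]
 [  0.     491.6723 188.7486]
 [  0.       0.       1.    ]] [[ 0.8866 -0.4027  0.2275  0.8276]
 [ 0.4625  0.7612 -0.4546 -0.4933]
 [ 0.0099  0.5082  0.8612  1.2136]
 [ 0.      0.      0.      1.    ]] ['pixels', 'camera_matrix', 'cam_to_world']
side [[478.1537   0.     259.8985]
 [  0.     478.1537 183.2241]
 [  0.       0.       1.    ]] [[ 0.7474  0.5165 -0.4178  0.0564]
 [-0.664   0.5628 -0.4923 -0.4757]
 [-0.0191  0.6454  0.7636  1.0183]
 [ 0.      0.      0.      1.    ]] ['pixels', 'camera_matrix', 'cam_to_world']
```

View pics/scene0.png

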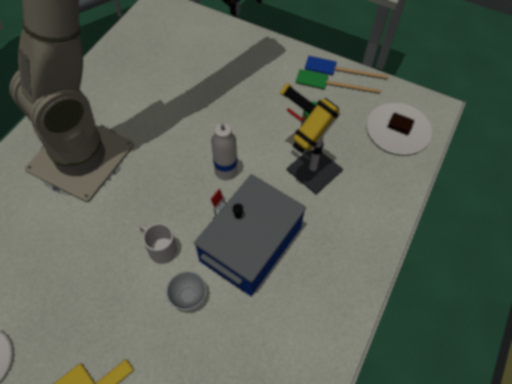

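View pics/side0.png

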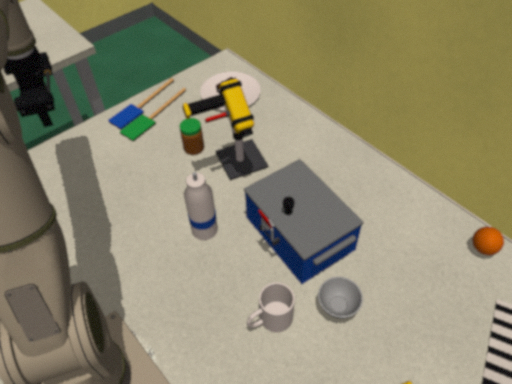

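The scene view shows the carrier with its lid corners near (255,177), (306,207), (252,290) and (196,240). The paddle is at (217,198), the knob at (239,211), the gun at (315,125), the trigger at (295,115) and the siphon at (225,150). In the side view the paddle is at (267,220), the knob at (289,205), the gun at (237,105), the trigger at (217,117) and the jar at (192,136).

```bash
cat > h.py <<'E'
import numpy as np,cv2
np.set_printoptions(precision=4,suppress=True)
def ray(c,uv):
    K=c["camera_matrix"];T=c["cam_to_world"]
    p=np.linalg.inv(K)@[uv[0],uv[1],1]; d=T[:3,:3]@[p[0],-p[1],-p[2]]
    return T[:3,3],d/np.linalg.norm(d)
def plane(c,uv,z):
    o,d=ray(c,uv); return o+d*(z-o[2])/d[2]
def tri(c1,u1,c2,u2):
    o1,d1=ray(c1,u1);o2,d2=ray(c2,u2)
    s=np.linalg.lstsq(np.c_[d1,-d2],o2-o1,rcond=None)[0]
    a,b=o1+s[0]*d1,o2+s[1]*d2
    return (a+b)/2,np.linalg.norm(a-b)
def proj(c,p):
    T=c["cam_to_world"];q=T[:3,:3].T@(np.asarray(p)-T[:3,3]);v=c["camera_matrix"]@[q[0],-q[1],-q[2]];return v[:2]/v[2]
def load(n): return dict(np.load(n+".npz"))
def blobs(mask,box,amin=15):
    m=np.zeros_like(mask);x0,y0,x1,y1=box;m[y0:y1,x0:x1]=mask[y0:y1,x0:x1]
    n,l,s,ce=cv2.connectedComponentsWithStats(m.astype(np.uint8))
    return [(s[i,4],ce[i],s[i,:4],l==i) for i in np.argsort(-s[:,4]) if i and s[i,4]>=amin]
E
python3 - <<'E'
from h import *
S,D=load("scene0"),load("side0")
for nm,c,bx in(("scene",S,(190,70,345,300)),("side",D,(170,65,370,290))):
    im=c["pixels"].astype(int);R,G,B=im[...,0],im[...,1],im[...,2]
    print(nm)
    for k,m in(("red",(R>90)&(G<0.45*R)&(B<.45*R)),("yel",(R>120)&(G>90)&(B<.5*R)),("black",im.max(2)<45),("green",(G>70)&(R<.5*G)&(B<.7*G))):
        for a,ce,s,_ in blobs(m,bx)[:6]: print(k,a,ce,s)
    hs=cv2.cvtColor(c["pixels"],cv2.COLOR_RGB2HSV)
# crops
a=S["pixels"][75:195,270:360,::-1];b=D["pixels"][65:185,170:260,::-1]
cv2.imwrite("pics/gun.png",np.hstack([cv2.resize(x,None,fx=4.4,fy=4.9,interpolation=cv2.INTER_CUBIC) for x in(a,b)]))
a=S["pixels"][165:300,185:315,::-1];b=D["pixels"][155:290,240:370,::-1]
cv2.imwrite("pics/box.png",np.hstack([cv2.resize(x,None,fx=3,fy=4,interpolation=cv2.INTER_CUBIC) for x in(a,b)]))
E
```

```text
scene
red 33 [294.697  114.6061] [288 110  14  10]
yel 478 [314.7552 122.1778] [300 107  30  31]
yel 53 [300.6604 140.9057] [295 136  12  11]
yel 36 [328.4167 103.6111] [323  99  12  10]
yel 27 [284.037   87.9259] [281  84   8   9]
black 1333 [313.2123 166.6962] [288 131  53  62]
black 287 [299.2927  99.8746] [285  88  30  25]
black 136 [237.9485 210.8309] [233 204  11  15]
black 78 [328.1795 109.4744] [318 102  20  16]
green 378 [311.8492  78.3466] [297  70  30  18]
side
red 67 [216.1343 116.6119] [206 113  21   8]
red 45 [263.7333 216.4444] [259 210  11  16]
yel 600 [236.2183 102.5183] [223  86  28  34]
yel 126 [244.254  124.5238] [235 120  19  10]
yel 75 [186.3467 109.16  ] [183 103   8  13]
yel 66 [228.5303  81.6667] [220  79  18   7]
yel 54 [288.8148  82.2407] [280  77  17  13]
yel 44 [312.6136  87.6364] [306  80  12  16]
black 415 [235.6554 160.5566] [217 146  36  28]
black 375 [209.1493 102.5867] [190  83  50  31]
black 134 [287.9328 205.2015] [283 198  11  16]
black 92 [241.7717 133.8913] [234 129  17  11]
black 33 [240.0303 120.1515] [232 116  20  10]
green 249 [189.8996 126.3454] [181 119  19  16]
```

View pics/gun.png

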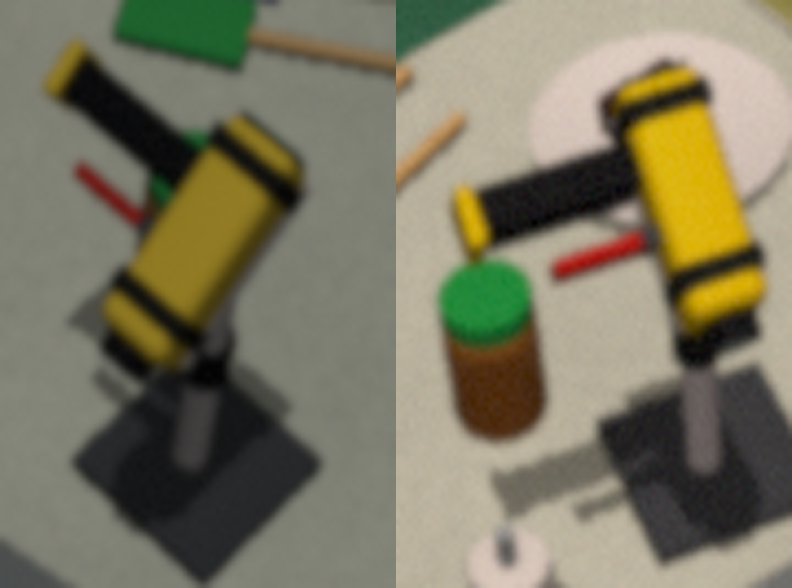

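View pics/box.png

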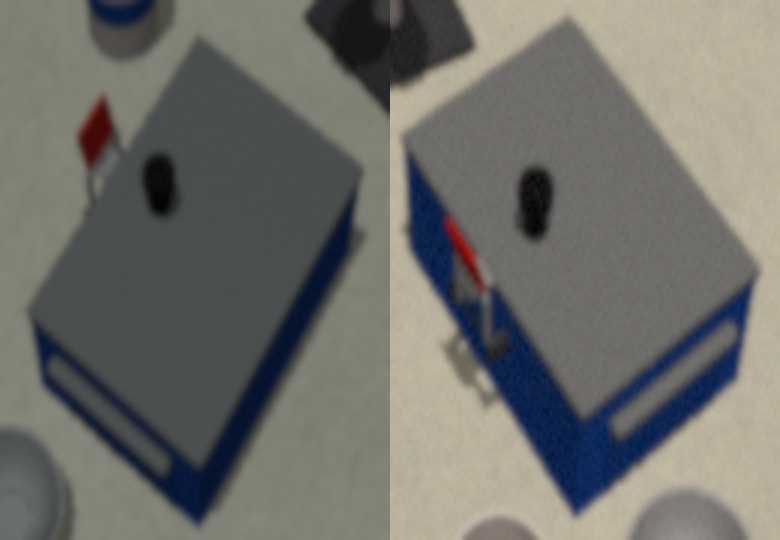

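The gun crop shows the trigger tip at scene (287.7,109.3) and side (206.1,120.1), and the grip's yellow end cap at scene (285,89) and side (187,110). The box crop shows the lid corners clearly, with the paddle on the -x/left long edge.

Run:
```python
from h import *
S,D=load("scene0"),load("side0")
cs=[(251.7,174.5),(305,208),(251.7,282.5),(195,243)]
cd=[(244.7,189),(300,159.3),(362.7,222.5),(305,259.5)]
P=[]
for c,l in((S,cs),(D,cd)):
    p=np.array([plane(c,u,.12) for u in l]); P.append(p);print(p[:,:2]); 
    print("edges",[np.linalg.norm(p[i]-p[(i+1)%4]) for i in range(4)],"ctr",p.mean(0))
    e=p[1]-p[0];f=p[2]-p[3];x=e/np.linalg.norm(e)+f/np.linalg.norm(f);g=p[0]-p[3];print("x ang",np.arctan2(x[1],x[0]),"y ang-90",np.arctan2(g[1],g[0])-np.pi/2)
for n,u,v in(("knob",(238,210.8),(287.9,205.2)),("paddle",(217,198.3),(263.7,216.4)),("trigtip",(287.7,109.3),(206.1,120.1)),("trigcen",(294.7,114.6),(216.1,116.6)),("gripend",(284.7,88.5),(186.6,109.3)),
  ("yel",(314.75,122.2),(236.2,102.5)),("yelA",(300.66,140.9),(244.25,124.5)),("yelB",(328.4,103.6),(228.5,81.7))): print(n,tri(S,u,D,v))
im=S["pixels"].astype(int);R,G,B=im[...,0],im[...,1],im[...,2]
for a,ce,s,_ in blobs((R>60)&(G<0.6*R)&(B<.6*R),(205,180,230,215),8): print(a,ce,s)
print("siphon",plane(S,(225.5,160),.06),plane(D,(202,222),.05),tri(S,(222.5,128),D,(196.5,178)))
print("jar",plane(D,(189.9,126.3),.09)); print("bowl",plane(S,(187,288),.045),plane(D,(340,296),.045));print("mug",plane(S,(160,240),.09),plane(D,(277,297),.09))
```

```text
[[ 0.5108  0.1184]
 [ 0.6764  0.0929]
 [ 0.6487 -0.1437]
 [ 0.4807 -0.1193]]
edges [np.float64(0.16756451481775303), np.float64(0.23827077100801386), np.float64(0.16976845538674418), np.float64(0.2396059811655084)] ctr [ 0.5791 -0.0129  0.12  ]
x ang -0.1485088071294175 y ang-90 -0.12598850957878827
[[ 0.5083  0.1146]
 [ 0.6769  0.0938]
 [ 0.6431 -0.1438]
 [ 0.4762 -0.1242]]
edges [np.float64(0.1698886009157653), np.float64(0.2400423309738365), np.float64(0.16797475402077353), np.float64(0.24092573708575257)] ctr [ 0.5761 -0.0149  0.12  ]
x ang -0.1198979122597219 y ang-90 -0.13340233706566695
knob (array([ 0.5376, -0.0054,  0.1453]), np.float64(0.0010849468811635653))
paddle (array([0.4742, 0.004 , 0.1468]), np.float64(0.00535625431708434))
trigtip (array([0.53  , 0.2809, 0.2216]), np.float64(0.001720478378855307))
trigcen (array([0.5543, 0.2714, 0.2244]), np.float64(0.0016223865789929198))
gripend (array([0.5019, 0.3172, 0.25  ]), np.float64(0.0018829270896629422))
yel (array([0.6131, 0.2619, 0.2405]), np.float64(0.00039399615841965416))
yelA (array([0.5985, 0.2164, 0.2067]), np.float64(0.000110159189866149))
yelB (array([0.6265, 0.3054, 0.273 ]), np.float64(0.0002177487511810788))
102 [216.5588 197.6078] [212 190  10  16]
siphon [0.4056 0.1601 0.06  ] [0.396  0.1514 0.05  ] (array([0.4052, 0.1568, 0.2077]), np.float64(0.003411617856537277))
jar [0.5583 0.4152 0.09  ]
bowl [ 0.502  -0.2065  0.045 ] [ 0.5024 -0.2128  0.045 ]
mug [ 0.3898 -0.1427  0.09  ] [ 0.3816 -0.1374  0.09  ]
```

```bash
cat >> h.py <<'E'
from scipy.spatial.transform import Rotation as Ro, Slerp
PSI=-.132; C0=np.array([.5776,-.014,0])
CR=Ro.from_euler("z",PSI)
def car(x,y,z): return C0+CR.apply([x,y,z])
def frame(zt,yt): # tool rotation from tool z and y directions
    zt=np.array(zt)/np.linalg.norm(zt); yt=np.array(yt)-np.dot(yt,zt)*zt; yt/=np.linalg.norm(yt)
    return Ro.from_matrix(np.c_[np.cross(yt,zt),yt,zt])
DOWN=frame([0,0,-1],CR.apply([0,1,0]))
def plan(s,wps):
    p,R=np.array(s["ee_pos"]),Ro.from_quat(s["eef_rot"]); P=[];Q=[]
    for tp,tR,n in wps:
        sl=Slerp([0,1],Ro.concatenate([R,tR])); p0=p.copy();R0=R
        for i in range(n):
            q=p0+(np.array(tp)-p0)*(i+1)/n; Rn=sl((i+1)/n)
            dp=(R.inv().apply(q-p)/.2).round(3); dr=((R.inv()*Rn).as_rotvec()/np.pi).round(4)
            P.append(dp.tolist());Q.append(dr.tolist())
            p=p+R.apply(dp*.2); R=R*Ro.from_rotvec(dr*np.pi)
    for i in range(0,len(P),8): print(P[i:i+8]);print("  ",Q[i:i+8])
E
python3 - <<'E'
from h import *; from bench import r
s=r.read_state();g=car(-.077,-.006,0);R0=Ro.from_quat(s["eef_rot"])
plan(s,[(s["ee_pos"]+[0,0,.1],R0,3),(g+[0,0,.32],DOWN,17),(g+[0,0,.18],DOWN,4)])
E
```

```text
[[-0.0, -0.0, -0.167], [-0.0, -0.0, -0.166], [-0.0, -0.001, -0.167], [-0.136, -0.127, 0.001], [-0.134, -0.13, 0.0], [-0.131, -0.131, 0.001], [-0.13, -0.134, 0.001], [-0.127, -0.136, 0.0]]
   [[0.0, 0.0, 0.0], [0.0, 0.0, 0.0], [0.0, 0.0, 0.0], [-0.0, -0.0, -0.0053], [-0.0, -0.0, -0.0053], [-0.0001, -0.0, -0.0052], [0.0, -0.0, -0.0053], [-0.0, -0.0, -0.0053]]
[[-0.125, -0.138, 0.001], [-0.123, -0.14, 0.001], [-0.12, -0.142, 0.0], [-0.118, -0.144, 0.001], [-0.115, -0.146, 0.001], [-0.113, -0.148, 0.0], [-0.111, -0.149, 0.001], [-0.108, -0.152, 0.0]]
   [[-0.0, -0.0, -0.0053], [-0.0001, -0.0, -0.0052], [0.0, -0.0, -0.0053], [-0.0, -0.0, -0.0053], [-0.0, -0.0, -0.0053], [-0.0001, -0.0, -0.0052], [0.0, -0.0, -0.0053], [-0.0, -0.0, -0.0053]]
[[-0.106, -0.153, 0.001], [-0.103, -0.155, 0.001], [-0.1, -0.157, 0.0], [-0.098, -0.158, 0.001], [-0.0, -0.0, 0.175], [-0.0, -0.0, 0.175], [-0.0, -0.0, 0.175], [-0.0, -0.0, 0.175]]
   [[-0.0, -0.0, -0.0053], [-0.0, -0.0, -0.0052], [-0.0001, -0.0, -0.0053], [0.0, -0.0, -0.0053], [0.0, -0.0, 0.0], [0.0, -0.0, 0.0], [0.0, -0.0, 0.0], [0.0, -0.0, 0.0]]
```

Request:
play_rows --claw '[1,1,1,1,1,1,1,1]' --delta_pos '[[0,0,-0.167],[0,0,-0.167],[0,0,-0.167],[-0.136,-0.127,0],[-0.134,-0.13,0],[-0.131,-0.131,0],[-0.13,-0.134,0],[-0.127,-0.136,0]]' --delta_rot '[[0,0,0],[0,0,0],[0,0,0],[0,0,-0.0053],[0,0,-0.0053],[0,0,-0.0053],[0,0,-0.0053],[0,0,-0.0053]]' --squeeze 20

```text
time: 0.9
ee_pos: [0.325, 0.3995, 0.3224]
eef_rot: [0.164, 0.986, -0.0, -0.0]
ft_force: [0.2, 0.3, 0.9]
width: 0.0312
grip_force: 0.0
```

Request:
play_rows --claw '[1,1,1,1,1,1,1,1]' --delta_pos '[[-0.125,-0.138,0],[-0.123,-0.14,0],[-0.12,-0.142,0],[-0.118,-0.144,0],[-0.115,-0.146,0],[-0.113,-0.148,0],[-0.111,-0.149,0],[-0.108,-0.152,0]]' --delta_rot '[[0,0,-0.0053],[0,0,-0.0053],[0,0,-0.0053],[0,0,-0.0053],[0,0,-0.0053],[0,0,-0.0053],[0,0,-0.0053],[0,0,-0.0053]]'

```text
time: 1.7
ee_pos: [0.4423, 0.126, 0.3226]
eef_rot: [0.098, 0.995, 0.0, -0.0]
ft_force: [0.6, 0.3, 0.6]
width: 0.0003
grip_force: 0.0
```

Request:
play_rows --claw '[1,1,1,1,1,1,1]' --delta_pos '[[-0.106,-0.153,0],[-0.103,-0.155,0],[-0.1,-0.157,0],[-0.098,-0.158,0],[0,0,0.15],[0,0,0.15],[0,0,0]]' --delta_rot '[[0,0,-0.0053],[0,0,-0.0053],[0,0,-0.0053],[0,0,-0.0053],[0,0,0],[0,0,0],[0,0,0]]'

```text
time: 2.4
ee_pos: [0.4989, -0.0095, 0.2592]
eef_rot: [0.066, 0.998, -0.001, -0.003]
ft_force: [-0.4, 0.3, -0.1]
width: 0.0002
grip_force: 0.0
```

Run:
```python
from h import *; from bench import r
s=r.read_state(); c=r.camera("wrist"); cv2.imwrite("pics/w1.png",c["pixels"][:,:,::-1])
T=np.eye(4);T[:3,:3]=Ro.from_quat(s["eef_rot"]).as_matrix();T[:3,3]=s["ee_pos"]
c["cam_to_world"]=T@c["hand_eye"]; np.savez("w1.npz",**{k:c[k] for k in("pixels","camera_matrix","cam_to_world")})
print(s["ee_pos"],c["cam_to_world"],[proj(c,p) for p in(s["ee_pos"],car(-.04,0,.163),car(-.105,0,.144))])
```

```text
[ 0.4989 -0.0095  0.2592] [[ 0.1304 -0.9455 -0.2983  0.4163]
 [ 0.9915  0.1239  0.0405  0.002 ]
 [-0.0014 -0.301   0.9536  0.4203]
 [ 0.      0.      0.      1.    ]] [array([257.1128, 239.9839]), array([263.1907, 229.9906]), array([263.326 , 163.0409])]
```

View pics/w1.png

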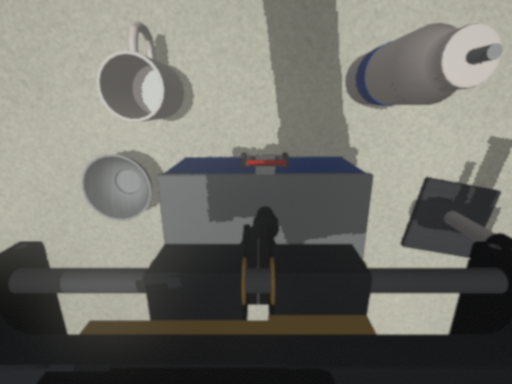

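Run:
```python
from h import *; from bench import r
s=r.read_state()
plan(s,[(car(-.077,-.008,.18),DOWN,2),(car(-.077,-.008,.137),DOWN,2),(car(-.137,-.008,.137),DOWN,4),(car(-.152,-.008,.122),DOWN,2),(car(-.168,-.008,.105),DOWN,2),(car(-.168,-.008,.105),DOWN,1)])
```

```text
[[-0.002, -0.006, 0.204], [-0.002, -0.006, 0.204], [-0.0, -0.0, 0.108], [-0.0, -0.0, 0.107], [0.075, -0.0, 0.0], [0.075, -0.0, 0.0], [0.075, -0.0, 0.0], [0.075, -0.0, 0.0]]
   [[-0.0002, -0.0005, 0.0002], [-0.0001, -0.0005, 0.0002], [-0.0, -0.0, 0.0], [-0.0, -0.0, 0.0], [-0.0, -0.0, 0.0], [-0.0, -0.0, 0.0], [-0.0, -0.0, 0.0], [-0.0, -0.0, 0.0]]
[[0.037, -0.0, 0.038], [0.038, -0.0, 0.037], [0.04, -0.0, 0.043], [0.04, -0.0, 0.042], [-0.0, -0.0, 0.0]]
   [[-0.0, -0.0, 0.0], [-0.0, -0.0, 0.0], [-0.0, -0.0, 0.0], [-0.0, -0.0, 0.0], [-0.0, -0.0, 0.0]]
```

Request:
play_rows --claw '[1,1,1,1,1]' --delta_pos '[[-0.002,-0.006,0.204],[-0.002,-0.006,0.204],[0,0,0.108],[0,0,0.1],[0,0,0]]' --delta_rot '[[0,0,0],[0,0,0],[0,0,0],[0,0,0],[0,0,0]]'

```text
time: 2.95
ee_pos: [0.5009, -0.0114, 0.1389]
eef_rot: [0.065, 0.998, -0.0, -0.001]
ft_force: [0.2, -0.3, 0.9]
width: 0.0006
grip_force: 0.0
```

Request:
play_rows --claw '[1,1,1,1,1,1,1,1]' --delta_pos '[[0.075,0,0],[0.075,0,0],[0.075,0,0],[0.075,0,0],[0.038,0,0.038],[0.038,0,0.038],[0.04,0,0.04],[0.04,0,0.04]]' --delta_rot '[[0,0,0],[0,0,0],[0,0,0],[0,0,0],[0,0,0],[0,0,0],[0,0,0],[0,0,0]]'

```text
time: 3.75
ee_pos: [0.4106, 0.0002, 0.1077]
eef_rot: [0.065, 0.998, -0.0, -0.0]
ft_force: [1.0, -0.3, -0.4]
width: 0.0007
grip_force: 0.0
```

Run:
```python
from h import *; from bench import r
s=r.read_state();print(s["time"],s["ee_pos"],s["ft_force"])
a=r.camera("scene")["pixels"][165:300,185:315,::-1];b=r.camera("side")["pixels"][155:290,230:360,::-1]
cv2.imwrite("pics/b2.png",np.hstack([cv2.resize(x,None,fx=3,fy=4) for x in(a,b)]))
R=DOWN
plan(s,[(car(-.168,-.008,.25),R,4),(car(-.04,.002,.25),R,4),(car(-.04,.002,.175),R,3)])
```

```text
3.75 [0.4106 0.0002 0.1077] [ 1.0288 -0.2515 -0.3549]
[[0.001, -0.0, -0.178], [0.0, -0.0, -0.178], [0.001, -0.0, -0.178], [0.001, -0.001, -0.177], [-0.16, 0.013, -0.0], [-0.16, 0.012, -0.0], [-0.16, 0.013, -0.0], [-0.16, 0.012, -0.0]]
   [[-0.0, -0.0, 0.0001], [-0.0, -0.0, 0.0001], [-0.0, -0.0, 0.0001], [-0.0001, -0.0, 0.0001], [0.0, -0.0, -0.0], [0.0, -0.0, -0.0], [0.0, -0.0, -0.0], [0.0, -0.0, -0.0]]
[[-0.0, 0.0, 0.125], [-0.0, 0.0, 0.125], [-0.0, 0.0, 0.125]]
   [[0.0, -0.0, -0.0], [0.0, -0.0, -0.0], [0.0, -0.0, -0.0]]
```

View pics/b2.png

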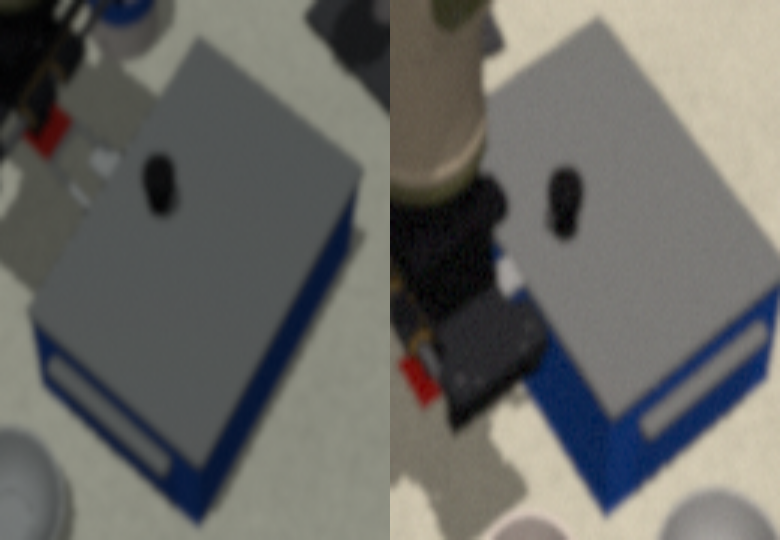

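The paddle (scene crop near (47,133)) now lies well out from the carrier under the fingers. I'll push it slightly further, then go to the knob.

Request:
play_rows --claw '[1,1,1,0.8,0,0,0]' --delta_pos '[[0.05,0,0.08],[0.05,0,0.05],[-0.09,0,-0.2],[0,0,-0.24],[0,0,-0.24],[0,0,-0.16],[0,0,0]]' --delta_rot '[[0,0,0],[0,0,0],[0,0,0],[0,0,0],[0,0,0],[0,0,0],[0,0,0]]'

```text
time: 4.55
ee_pos: [0.4114, 0.0007, 0.2547]
eef_rot: [0.065, 0.998, 0.001, 0.003]
ft_force: [0.7, 0.7, -0.7]
width: 0.0249
grip_force: 0.0
```

Request:
play_rows --claw '[0,0,0,0,0,0,0,0]' --delta_pos '[[-0.16,0.012,0],[-0.16,0.012,0],[-0.16,0.012,0],[-0.16,0.012,0],[0,0,0.125],[0,0,0.125],[0,0,0.125],[0,0,0]]' --delta_rot '[[0,0,0],[0,0,0],[0,0,0],[0,0,0],[0,0,0],[0,0,0],[0,0,0],[0,0,0]]'

```text
time: 5.35
ee_pos: [0.5351, -0.0069, 0.1716]
eef_rot: [0.065, 0.998, -0.001, -0.003]
ft_force: [-0.8, 0.6, 0.2]
width: 0.0844
grip_force: 0.0
```

Run:
```python
from h import *; from bench import r
s=r.read_state();print(s["time"],s["ee_pos"],s["ft_force"],s["width"])
c=r.camera("side");a=r.camera("scene")
for n,q in(("scene",a),("side",c)):
    im=q["pixels"].astype(int);R,G,B=im[...,0],im[...,1],im[...,2]
    for t in blobs((R>60)&(G<0.5*R)&(B<.5*R),(190,175,300,290),8): print(n,t[:3])
print(proj(c,car(-.098-.063,0,.075+.03)),proj(c,car(-.098-.05,0,.03)),proj(a,car(-.098-.05,0,.03)))
plan(s,[(car(-.04,.002,.139),DOWN,3)])
```

```text
5.35 [ 0.5351 -0.0069  0.1716] [-0.8414  0.5842  0.1784] 0.08442824158509189
side (np.int32(140), array([252.6929, 255.5571]), array([247, 247,  13,  18], dtype=int32))
[245.4042 240.8141] [251.2675 255.5011] [206.204  211.5887]
[[-0.005, 0.001, 0.054], [-0.006, 0.001, 0.055], [-0.005, 0.001, 0.054]]
   [[-0.0003, -0.0006, 0.0001], [-0.0002, -0.0006, 0.0002], [-0.0003, -0.0007, 0.0001]]
```

Request:
play_rows --claw '[0,0,0,1,1,1,1,1]' --delta_pos '[[-0.005,0,0.054],[-0.005,0,0.054],[-0.005,0,0.054],[0,0,0],[0,0,0],[0,0,0],[0,0,0],[0,0,0]]' --delta_rot '[[0,0,0],[0,0,0],[0,0,0],[0,0,0],[0,0,0],[0,0,0],[0,0,0],[0,0,0]]' --squeeze 25

```text
time: 6.25
ee_pos: [0.5403, -0.0071, 0.1433]
eef_rot: [0.065, 0.998, 0.0, 0.0]
ft_force: [0.8, 0.2, 0.6]
width: 0.0545
grip_force: 0.0
```

Request:
play_rows --claw '[1,1,1]' --delta_pos '[[0,0,0],[0,0,0],[0,0,0]]' --delta_rot '[[0,0,0],[0,0,0],[0,0,0]]'

```text
time: 6.55
ee_pos: [0.5402, -0.007, 0.143]
eef_rot: [0.065, 0.998, 0.0, 0.0]
ft_force: [-0.7, -0.2, 0.8]
width: 0.0312
grip_force: 0.0
```

Run:
```python
from h import *; from bench import r
s=r.read_state();print(s["time"],s["ee_pos"],s["ft_force"],s["width"],s["grip_force"])
R=Ro.from_quat(s["eef_rot"]); g=s["ee_pos"]-R.apply([0,0,.0187])
h=car(.085,0,.110)+CR.apply([0,CR.inv().apply(g-C0)[1],0])
d=CR.inv().apply(g-h);print(d,"r",np.hypot(d[0],d[2]))
w=[]
N=20;a=1.32
for i in range(1,N+1):
    t=a*i/N; dd=Ro.from_rotvec([0,t,0]).apply(d)
    Rt=Ro.from_rotvec(CR.apply([0,.35*t/a,0]))*DOWN
    w.append((h+CR.apply(dd)+Rt.apply([0,0,.0187]),Rt,1))
plan(s,w)
```

```text
6.55 [ 0.5402 -0.007   0.143 ] [-0.6744 -0.2196  0.7778] 0.031151879570359926 0.0
[-0.123  -0.      0.0517] r 0.13343283841753817
[[-0.017, -0.0, -0.04], [-0.018, -0.0, -0.039], [-0.021, -0.0, -0.038], [-0.022, -0.0, -0.037], [-0.024, -0.0, -0.036], [-0.026, -0.0, -0.034], [-0.028, -0.0, -0.033], [-0.029, -0.0, -0.032]]
   [[0.0, 0.0056, 0.0004], [0.0, 0.0056, 0.0], [0.0, 0.0055, 0.0], [0.0, 0.0056, 0.0], [0.0, 0.0056, 0.0], [0.0, 0.0055, 0.0], [0.0, 0.0056, 0.0], [0.0, 0.0056, 0.0]]
[[-0.03, 0.0, -0.03], [-0.032, 0.0, -0.029], [-0.033, 0.0, -0.026], [-0.035, 0.0, -0.025], [-0.036, 0.0, -0.024], [-0.036, 0.0, -0.021], [-0.038, 0.0, -0.02], [-0.039, 0.0, -0.018]]
   [[0.0, 0.0056, 0.0], [0.0, 0.0055, 0.0], [0.0, 0.0056, 0.0], [0.0, 0.0056, 0.0], [0.0, 0.0055, 0.0], [0.0, 0.0056, 0.0], [0.0, 0.0056, 0.0], [0.0, 0.0056, 0.0]]
[[-0.039, 0.0, -0.015], [-0.041, 0.0, -0.014], [-0.04, 0.0, -0.012], [-0.042, -0.0, -0.009]]
   [[0.0, 0.0055, 0.0], [0.0, 0.0056, 0.0], [0.0, 0.0056, 0.0], [0.0, 0.0055, 0.0]]
```

Request:
play_rows --claw '[0.6,1,1,1,1,1]' --delta_pos '[[0,0,0.025],[0,0,0],[0,0,0],[0,0,0],[0,0,0],[0,0,0]]' --delta_rot '[[0,0,0],[0,0,0],[0,0,0],[0,0,0],[0,0,0],[0,0,0]]' --squeeze 25

```text
time: 7.15
ee_pos: [0.5399, -0.0071, 0.1376]
eef_rot: [0.065, 0.998, -0.0, -0.0]
ft_force: [-0.7, 0.1, -3.3]
width: 0.027
grip_force: 25.0
```

```bash
cat > lid.py <<'E'
from h import *; from bench import r
s=r.read_state();print(s["time"],s["ee_pos"],s["ft_force"],s["width"],s["grip_force"])
R=Ro.from_quat(s["eef_rot"]); g=s["ee_pos"]-R.apply([0,0,.0187])
h=car(.085,0,.110)+CR.apply([0,CR.inv().apply(g-C0)[1],0])
d=CR.inv().apply(g-h);print(d,"r",np.hypot(d[0],d[2]))
w=[]
N=20;a=1.32
for i in range(1,N+1):
    t=a*i/N; dd=Ro.from_rotvec([0,t,0]).apply(d)
    Rt=Ro.from_rotvec(CR.apply([0,.35*t/a,0]))*DOWN
    w.append((h+CR.apply(dd)+Rt.apply([0,0,.0187]),Rt,1))
plan(s,w)
E
python3 lid.py
```

```text
7.15 [ 0.5399 -0.0071  0.1376] [-0.7365  0.0886 -3.3164] 0.026952207559244178 24.999939759727567
[-0.1233  0.      0.0463] r 0.13168604261880254
[[-0.015, -0.0, -0.04], [-0.017, -0.0, -0.039], [-0.019, -0.0, -0.039], [-0.02, -0.0, -0.037], [-0.023, -0.0, -0.036], [-0.024, -0.0, -0.035], [-0.026, -0.0, -0.034], [-0.027, -0.0, -0.032]]
   [[-0.0, 0.0054, 0.0004], [-0.0, 0.0056, 0.0], [-0.0, 0.0055, 0.0], [-0.0, 0.0056, 0.0], [-0.0, 0.0056, 0.0], [-0.0, 0.0055, 0.0], [-0.0, 0.0056, 0.0], [-0.0, 0.0056, 0.0]]
[[-0.029, -0.0, -0.031], [-0.03, -0.0, -0.03], [-0.032, -0.0, -0.027], [-0.033, -0.0, -0.027], [-0.035, -0.0, -0.024], [-0.035, -0.0, -0.023], [-0.037, -0.0, -0.02], [-0.037, -0.0, -0.019]]
   [[-0.0, 0.0056, 0.0], [-0.0, 0.0055, 0.0], [-0.0, 0.0056, 0.0], [-0.0, 0.0056, -0.0], [-0.0, 0.0055, -0.0], [-0.0, 0.0056, -0.0], [-0.0, 0.0056, -0.0], [-0.0, 0.0055, -0.0]]
[[-0.038, -0.0, -0.017], [-0.04, -0.0, -0.015], [-0.039, -0.0, -0.013], [-0.041, -0.0, -0.012]]
   [[-0.0, 0.0056, -0.0], [-0.0, 0.0056, -0.0], [-0.0, 0.0056, -0.0], [-0.0, 0.0055, -0.0]]
```

Request:
play_rows --claw '[1,1,1,1,1,1,1,1]' --delta_pos '[[-0.015,0,-0.04],[-0.017,0,-0.039],[-0.019,0,-0.039],[-0.02,0,-0.037],[-0.023,0,-0.036],[-0.024,0,-0.035],[-0.026,0,-0.034],[-0.027,0,-0.032]]' --delta_rot '[[0,0.0055,0],[0,0.0055,0],[0,0.0055,0],[0,0.0055,0],[0,0.0055,0],[0,0.0055,0],[0,0.0055,0],[0,0.0055,0]]' --squeeze 30

```text
time: 7.95
ee_pos: [0.5761, -0.0117, 0.1939]
eef_rot: [0.065, 0.995, 0.005, -0.071]
ft_force: [-6.8, 1.1, -0.9]
width: 0.0272
grip_force: 30.0
```

Request:
play_rows --claw '[1,1,1,1,1,1,1,1]' --delta_pos '[[-0.029,0,-0.031],[-0.03,0,-0.03],[-0.032,0,-0.027],[-0.033,0,-0.027],[-0.035,0,-0.024],[-0.035,0,-0.023],[-0.037,0,-0.02],[-0.037,0,-0.019]]' --delta_rot '[[0,0.0055,0],[0,0.0055,0],[0,0.0055,0],[0,0.0055,0],[0,0.0055,0],[0,0.0055,0],[0,0.0055,0],[0,0.0055,0]]'

```text
time: 8.75
ee_pos: [0.6366, -0.0195, 0.2236]
eef_rot: [0.064, 0.988, 0.009, -0.139]
ft_force: [-4.9, 1.3, 4.9]
width: 0.0268
grip_force: 29.8
```

Request:
play_rows --claw '[1,1,1,1,1]' --delta_pos '[[-0.038,0,-0.017],[-0.04,0,-0.015],[-0.039,0,-0.013],[-0.041,0,-0.012],[0,0,0]]' --delta_rot '[[0,0.0055,0],[0,0.0055,0],[0,0.0055,0],[0,0.0055,0],[0,0,0]]'

```text
time: 9.25
ee_pos: [0.671, -0.0239, 0.2251]
eef_rot: [0.064, 0.983, 0.011, -0.171]
ft_force: [-0.3, 1.9, 6.6]
width: 0.0268
grip_force: 30.0
```

Run:
```python
from h import *; from bench import r
s=r.read_state();print(s["time"],s["ee_pos"],s["eef_rot"],s["ft_force"],s["width"],s["grip_force"])
R=Ro.from_quat(s["eef_rot"]); g=s["ee_pos"]-R.apply([0,0,.0187]);d=CR.inv().apply(g-car(.085,0,.11));print(d,"ang",np.arctan2(d[2],-d[0])-np.arctan2(.0463,.1233))
a=r.camera("scene")["pixels"][75:300,185:355,::-1];b=r.camera("side")["pixels"][65:290,170:370,::-1]
cv2.imwrite("pics/b3.png",np.hstack([cv2.resize(x,None,fx=2.1,fy=2.6) for x in(a,b)]))
```

```text
9.25 [ 0.671  -0.0239  0.2251] [ 0.064   0.9831  0.0115 -0.1714] [-0.2779  1.8919  6.5848] 0.026844799151456305 29.97072814601779
[0.0152 0.0024 0.1327] ang 1.3256949786976338
```

View pics/b3.png

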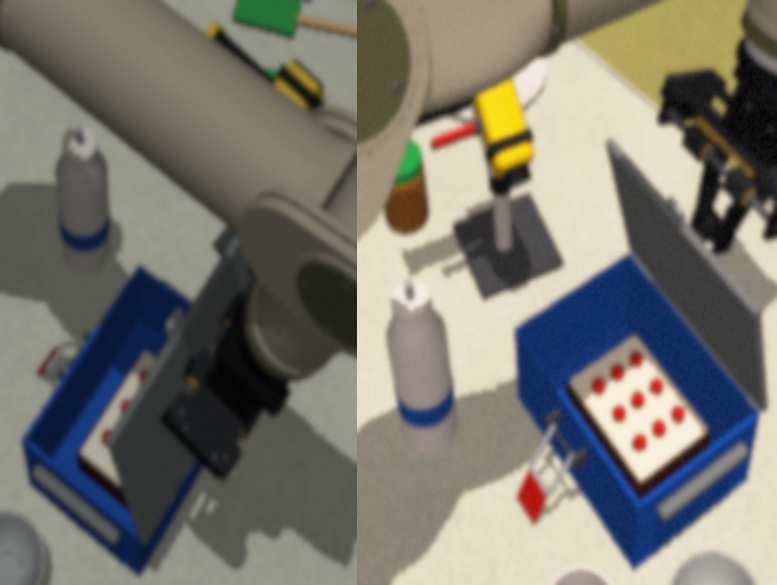

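The lid stands near upright at about 1.32 rad. The hasp hangs off at side crop (533,495), and the siphon, bowl and mug are in place. Next I release the knob and retreat.

Request:
play_rows --claw '[0,0,0,0,0,0,0]' --delta_pos '[[0,0,0],[0,0,0],[0,0,0],[0,0,0],[0,0,-0.1],[0,0,-0.2],[0,0,-0.2]]' --delta_rot '[[0,0,0],[0,0,0],[0,0,0],[0,0,0],[0,0,0],[0,0,0],[0,0,0]]'

```text
time: 10.05
ee_pos: [0.6942, -0.0285, 0.2977]
eef_rot: [0.065, 0.983, 0.008, -0.171]
ft_force: [0.1, -0.2, -2.3]
width: 0.0749
grip_force: 0.0
```

```bash
cat >> h.py <<'E'
G=np.array([.549,.298,.231]); gx=np.array([.954,-.301,0]); gx/=np.linalg.norm(gx)
gz=np.array([-.173,-.548,.819]);gz/=np.linalg.norm(gz); gy=np.cross(gz,gx)
GR=frame(-gz,gy)
def gun(d,x=0,y=0): return G+gx*x+gy*y+gz*(d-.0187)
E
python3 - <<'E'
from h import *; from bench import r
s=r.read_state();print(s["time"],s["ee_pos"],s["ft_force"],s["width"])
R=Ro.from_quat(s["eef_rot"]);p=gun(.13);print(gy,p)
plan(s,[(s["ee_pos"]+[0,0,.06],R,2),(p+[0.02,-.03,.06],GR,12),(p,GR,2)])
E
```

```text
10.05 [ 0.6942 -0.0285  0.2977] [ 0.0862 -0.186  -2.3256] 0.07489018750838644
[0.2463 0.7807 0.5744] [0.5298 0.237  0.3221]
[[0.05, -0.001, -0.141], [0.051, -0.001, -0.141], [0.072, 0.089, 0.014], [0.073, 0.089, 0.017], [0.073, 0.087, 0.019], [0.075, 0.085, 0.021], [0.076, 0.084, 0.023], [0.078, 0.082, 0.026]]
   [[0.0, 0.0, 0.0], [0.0, 0.0, 0.0], [-0.017, -0.0102, 0.0017], [-0.017, -0.0102, 0.0016], [-0.017, -0.0102, 0.0017], [-0.017, -0.0102, 0.0017], [-0.017, -0.0102, 0.0016], [-0.017, -0.0102, 0.0017]]
[[0.078, 0.08, 0.027], [0.08, 0.079, 0.029], [0.081, 0.076, 0.03], [0.083, 0.075, 0.032], [0.084, 0.072, 0.033], [0.085, 0.07, 0.034], [0.07, -0.04, 0.155], [0.071, -0.04, 0.155]]
   [[-0.0169, -0.0102, 0.0017], [-0.017, -0.0103, 0.0016], [-0.017, -0.0102, 0.0017], [-0.017, -0.0102, 0.0017], [-0.017, -0.0102, 0.0016], [-0.017, -0.0102, 0.0017], [-0.0, 0.0, 0.0], [-0.0, 0.0, 0.0]]
```

Request:
play_rows --claw '[0,0,0,0,0,0,0,0]' --delta_pos '[[0.05,0,-0.141],[0.05,0,-0.141],[0.072,0.089,0.014],[0.073,0.089,0.017],[0.073,0.087,0.019],[0.075,0.085,0.021],[0.076,0.084,0.023],[0.078,0.082,0.026]]' --delta_rot '[[0,0,0],[0,0,0],[-0.017,-0.0102,0.0017],[-0.017,-0.0102,0.0017],[-0.017,-0.0102,0.0017],[-0.017,-0.0102,0.0017],[-0.017,-0.0102,0.0017],[-0.017,-0.0102,0.0017]]'

```text
time: 10.85
ee_pos: [0.6048, 0.0931, 0.3496]
eef_rot: [0.104, 0.98, 0.16, -0.05]
ft_force: [-0.3, 0.4, -0.3]
width: 0.0869
grip_force: 0.0
```

Request:
play_rows --claw '[0,0,0,0,0,0,0]' --delta_pos '[[0.078,0.08,0.027],[0.08,0.079,0.029],[0.081,0.076,0.03],[0.083,0.075,0.032],[0.084,0.072,0.033],[0.085,0.07,0.034],[0,0,0]]' --delta_rot '[[-0.017,-0.0102,0.0017],[-0.017,-0.0102,0.0017],[-0.017,-0.0102,0.0017],[-0.017,-0.0102,0.0017],[-0.017,-0.0102,0.0017],[-0.017,-0.0102,0.0017],[0,0,0]]'

```text
time: 11.55
ee_pos: [0.5304, 0.2118, 0.3605]
eef_rot: [0.14, 0.941, 0.303, 0.057]
ft_force: [0.3, -0.3, -0.5]
width: 0.0869
grip_force: 0.0
```

```bash
cat > wl.py <<'E'
import sys
from h import *; from bench import r
n=sys.argv[1]
s=r.read_state(); c=r.camera("wrist"); cv2.imwrite(f"pics/{n}.png",c["pixels"][:,:,::-1])
T=np.eye(4);T[:3,:3]=Ro.from_quat(s["eef_rot"]).as_matrix();T[:3,3]=s["ee_pos"]
c["cam_to_world"]=T@c["hand_eye"]; np.savez(f"{n}.npz",**{k:c[k] for k in("pixels","camera_matrix","cam_to_world")})
print(s["time"],s["ee_pos"],s["eef_rot"],GR.as_quat(),s["width"],s["joint_positions"])
print([(k,proj(c,G+gx*a+gy*b+gz*e).round(1)) for k,a,b,e in(("G",0,0,0),("trig",0,-.028,0),("back",0,.028,0),("tiptrig",-.013,-.023,.01),("gripend",-.055,.014,.017),("cornerB",-.055,.028,.017))])
E
python3 wl.py w2
```

```text
11.55 [0.5304 0.2118 0.3605] [0.1396 0.9411 0.3026 0.0573] [0.1452 0.9425 0.2977 0.0459] 0.0869431190552061 [-0.1568 -0.058   0.0204  1.7519 -0.5938  1.199   1.2908]
[('G', array([254.3, 168.4])), ('trig', array([230.2, 168.1])), ('back', array([278.3, 168.7])), ('tiptrig', array([233.8, 158.9])), ('gripend', array([268.4, 121.2])), ('cornerB', array([281.8, 121.5]))]
```

View pics/w2.png

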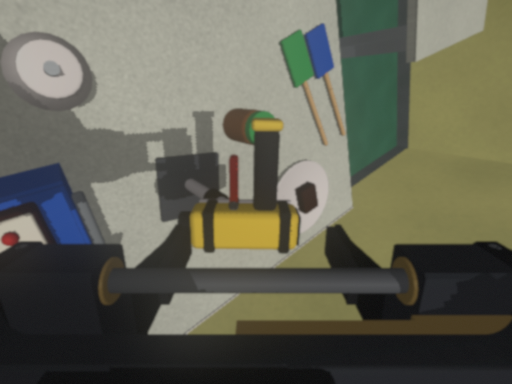

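Trigger tip is at (234,155) and grip columns 254–278 match my predictions to within a few pixels. The yellow cap is at (268,125), so the gun frame is confirmed.

Run:
```python
from h import *; from bench import r
s=r.read_state()
plan(s,[(gun(.13,-.003,.004),GR,3),(gun(0,-.003,.004),GR,5),(gun(0,-.003,.008),GR,1)])
```

```text
[[0.023, 0.003, 0.076], [0.022, 0.003, 0.076], [0.021, 0.004, 0.076], [0.0, -0.0, 0.13], [0.0, -0.0, 0.13], [0.0, -0.0, 0.13], [0.0, -0.0, 0.13], [0.0, -0.0, 0.13]]
   [[0.0013, 0.0018, 0.0017], [0.0013, 0.0019, 0.0017], [0.0013, 0.0018, 0.0016], [-0.0, 0.0, 0.0], [-0.0, 0.0, 0.0], [-0.0, 0.0, 0.0], [-0.0, 0.0, 0.0], [-0.0, 0.0, 0.0]]
[[0.0, 0.02, 0.0]]
   [[-0.0, 0.0, 0.0]]
```

Request:
play_rows --claw '[0,0,0,0,0]' --delta_pos '[[0.023,0.003,0.076],[0.022,0.003,0.076],[0.021,0.004,0.076],[0,0,0.13],[0,0,0.13]]' --delta_rot '[[0.0013,0.0018,0.0017],[0.0013,0.0018,0.0017],[0.0013,0.0018,0.0017],[0,0,0],[0,0,0]]'

```text
time: 12.1
ee_pos: [0.5383, 0.2704, 0.2798]
eef_rot: [0.146, 0.942, 0.297, 0.045]
ft_force: [0.2, -0.0, 0.0]
width: 0.0873
grip_force: 0.0
```

Request:
play_rows --claw '[0,0,0,0,0]' --delta_pos '[[0,0,0.1],[0,0,0.1],[0,0,0.1],[0,0,0.09],[0,0,0]]' --delta_rot '[[0,0,0],[0,0,0],[0,0,0],[0,0,0],[0,0,0]]'

```text
time: 12.6
ee_pos: [0.5499, 0.3136, 0.214]
eef_rot: [0.145, 0.943, 0.297, 0.043]
ft_force: [-0.3, -0.2, -1.1]
width: 0.0871
grip_force: 0.0
```

```bash
python3 wl.py w3
python3 - <<'E'
from h import *; from bench import r
s=r.read_state();e=s["ee_pos"]-gun(0);print(s["ft_force"],"gun frame err",e@gx,e@gy,e@gz)
plan(s,[(gun(0,-.003,.008),GR,1)])
E
```

```text
12.6 [0.5499 0.3136 0.214 ] [0.1454 0.9429 0.2966 0.0431] [0.1452 0.9425 0.2977 0.0459] 0.08706369503608746 [-0.258   0.1298 -0.0799  1.8617 -0.6338  0.8682  1.2786]
[('G', array([254. , 264.7])), ('trig', array([204.8, 264.7])), ('back', array([303.3, 264.7])), ('tiptrig', array([209.4, 253.5])), ('gripend', array([283.8, 178.9])), ('cornerB', array([314.9, 178.9]))]
[ 0.3474  0.1541 -0.0924] gun frame err -0.002837774737990492 0.0031379434255799383 -0.002221572822238362
[[0.001, 0.024, -0.011]]
   [[-0.0007, -0.0009, -0.0006]]
```

View pics/w3.png

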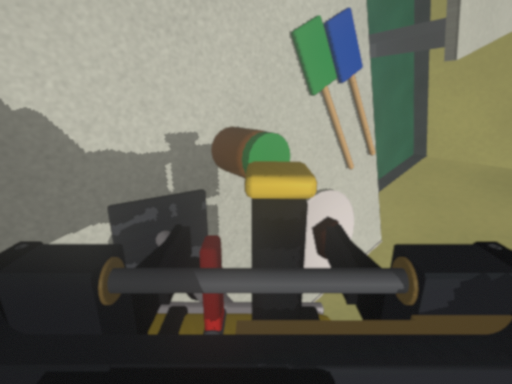

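The trigger (column ~211) and grip (252–305) sit between the open fingers as predicted. I'll squeeze now.

Request:
play_rows --claw '[0,1,1,1,1,1,1,1]' --delta_pos '[[0,0.024,0],[0,0,0],[0,0,0],[0,0,0],[0,0,0],[0,0,0],[0,0,0],[0,0,0]]' --delta_rot '[[0,0,0],[0,0,0],[0,0,0],[0,0,0],[0,0,0],[0,0,0],[0,0,0],[0,0,0]]' --squeeze 16

```text
time: 13.45
ee_pos: [0.5534, 0.3141, 0.22]
eef_rot: [0.147, 0.942, 0.297, 0.046]
ft_force: [7.8, 6.9, -3.7]
width: 0.0395
grip_force: 14.1
```

Request:
play_rows --claw '[1,1,1,1]' --delta_pos '[[0,0,0],[0,0,0],[0,0,0],[0,0,0]]' --delta_rot '[[0,0,0],[0,0,0],[0,0,0],[0,0,0]]'

```text
time: 13.85
ee_pos: [0.5537, 0.3152, 0.2207]
eef_rot: [0.147, 0.942, 0.298, 0.047]
ft_force: [5.5, 1.3, -2.4]
width: 0.0367
grip_force: 15.3
```

Request:
play_rows --claw '[1,0,0,0,0,0,0,0]' --delta_pos '[[0,0,0],[0,0,0],[0,0,0],[0,0,0],[0,0,0],[0,0,0],[0,0,0],[0,0,0]]' --delta_rot '[[0,0,0],[0,0,0],[0,0,0],[0,0,0],[0,0,0],[0,0,0],[0,0,0],[0,0,0]]'

```text
time: 14.65
ee_pos: [0.5528, 0.316, 0.2209]
eef_rot: [0.146, 0.942, 0.298, 0.046]
ft_force: [-0.7, 0.5, -0.6]
width: 0.0831
grip_force: 0.0
```

Request:
play_rows --claw '[0,0,0,0,0,0]' --delta_pos '[[0,-0.02,0],[0,0,-0.1],[0,0,-0.2],[0,0,-0.2],[0,0,-0.2],[0,0,0]]' --delta_rot '[[0,0,0],[0,0,0],[0,0,0],[0,0,0],[0,0,0],[0,0,0]]'

```text
time: 15.25
ee_pos: [0.5297, 0.2331, 0.3386]
eef_rot: [0.147, 0.942, 0.299, 0.05]
ft_force: [0.6, 0.3, -0.1]
width: 0.0871
grip_force: 0.0
```

Run:
```python
from h import *; from bench import r
s=r.read_state();print(s["time"],s["ee_pos"],s["ft_force"],s["width"])
a=r.camera("scene")["pixels"][:,:,::-1];b=r.camera("side")["pixels"][65:345,160:380,::-1]
cv2.imwrite("pics/end.png",np.hstack([cv2.resize(x,None,fx=1.8,fy=2.1) for x in(a[70:350,130:350],b)]))
```

```text
15.25 [0.5297 0.2331 0.3386] [ 0.5901  0.3206 -0.1207] 0.08706588448756214
```

View pics/end.png

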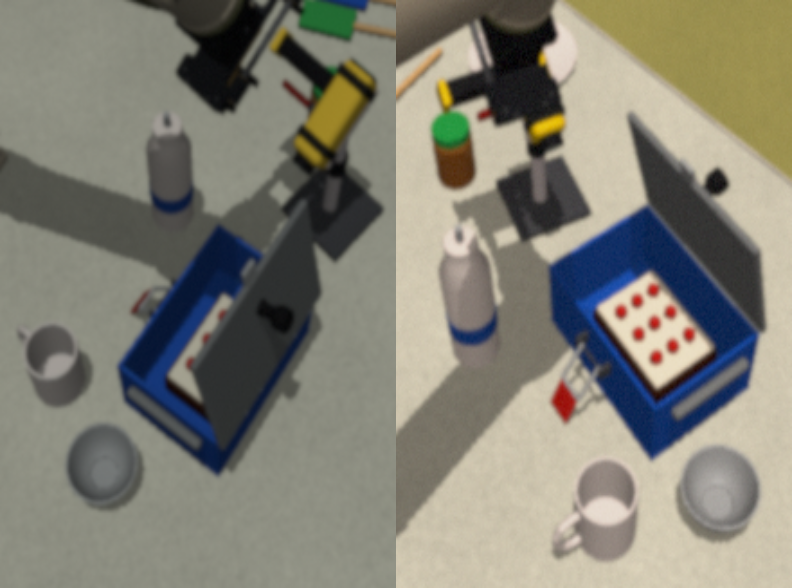

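The final view shows the lid standing open (knob at about (275,315) in the scene crop) and the hasp hanging off (paddle at (565,400) in the side crop). The trigger has sprung back, the siphon, bowl, jar and mug are undisturbed, and the arm is clear.

```bash
python3 -c "
from bench import r
print(r.close_job())"
```

```text
the job is handed in; nothing more can be done
None
```

The job is handed in at about 15 s on the clock: hasp off, lid standing open at about 1.3 rad, trigger squeezed to about its stop for roughly half a second and released, with no sign in the last pictures that the siphon, bowl, jar or mug was knocked or shifted.

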